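Reset the tripped breaker under the power box cover

TASK

A breaker has tripped in the grey power box: one of its three levers leans the opposite way from the other two. Lift the loose cover off its two pins and lay it flat on the cardboard sheet, push the odd lever right over so that it leans fully like the others, then lower the cover gently back over both pins until it lies flat on the box, and let go. Do not switch the other two levers or disturb the bottle, paper cup and phone.

Things in the scene. Friction and masses are not known exactly. Their poses are not given: they have to be found in the camera images.
- power_box: Grey open-topped housing fixed to the table, 220 (x) x 160 (y) x 70 mm high, walls 6 mm; origin at the centre of its underside. Steel pins 8 mm thick with cone tips stand 14 mm above the rim at x = -95 and +95 mm, y = 0, on 22 mm pillars. Inside, three white breakers at x = -42, 0, +42 mm, 36 mm wide, 40 mm high at the levers. Left or right of the robot, the sheet on the other side.
- cover: Grey plate 220 (x) x 160 (y) x 6 mm, 0.26 to 0.49 kg, at first on the power box; origin at the centre of its underside. Two 12 mm holes at x = -95 and +95 mm, y = 0 fit over the pins with 2 mm play all round, either way round. Black bar handle on top in the middle, 84 mm along x, 14 mm wide (y), on two posts; the bar spans 30 to 42 mm above the underside.
- sheet: Flat cardboard sheet fixed to the table, 260 (its x) x 200 (its y) x 4 mm; origin at the centre of its underside.
- lever_t (a joint): Black lever 13 x 7 mm, 28 mm long from its pivot, on a breaker in the power box; pivot 36 mm above the table, axis along the box's long centre line. The tripped one. 0 = leans 0.4 rad to the box's -y side (off); 0.8 = leans 0.4 rad to +y, at its stop (on). Starts at 0 to 0.2. Stays where left; under 3 N at the tip moves it.
- lever_a (a joint): Black lever 13 x 7 mm, 28 mm long from its pivot, on a breaker in the power box; pivot 36 mm above the table, axis along the box's long centre line. Same joint values; starts on (0.74 to 0.8).
- lever_b (a joint): Black lever 13 x 7 mm, 28 mm long from its pivot, on a breaker in the power box; pivot 36 mm above the table, axis along the box's long centre line. Same joint values; starts on (0.74 to 0.8).
- lever_t_tip (a point): Middle of the top end of the tripped lever; pivot 28 mm away. Shows at which of the three places (-42, 0 or +42 mm along the box's x axis) this lever is.
- lever_a_tip (a point): Middle of the top end of lever a; pivot 28 mm away. Shows at which of the three places (-42, 0 or +42 mm along the box's x axis) this lever is.
- lever_b_tip (a point): Middle of the top end of lever b; pivot 28 mm away. Shows at which of the three places (-42, 0 or +42 mm along the box's x axis) this lever is.
- bottle: Standing clear drink bottle, 64 mm across, 190 mm high; origin at the centre of its underside. Leave alone.
- paper_cup: Standing paper cup, 84 mm across the rim, 100 mm high; origin at the centre of its underside. Leave alone.
- phone: Black phone lying flat, 140 x 70 x 9 mm; origin at the centre of its underside. Leave alone.

How it is judged:
By the outcome, as a careful person would: the job done as asked, in the order asked, and still so for the second after the job is handed in, with the robot touching nothing.
It also fails if it takes over 72 s, if anything falls off the work surface, if the arm or the gripper's body presses on something with over 40 N, if the wrist force passes 120 N, or if a joint passes its speed limit or range.

ROBOT

A 6-joint arm with a two-finger parallel gripper is mounted at the origin on the work surface. World frame = base frame: x ahead of the robot, y to its left, z up, the work surface at z = 0. Lengths are in m, angles in rad, forces in N, time in s.
With the tool pointing down it reaches from about 0.25 to 0.775 m from the base axis. Payload 4 kg.
Tool frame: the origin (TCP) lies on the centre line of the jaws, within the pads' length; the fingertips stand 14 mm ahead of it and the grasp point (between the pads) lies 5 mm behind it (robot.tcp_to_tips is the distance from the TCP to the fingertips, in m); z points along the fingers, y is the line along which they close (so a half turn about z gives the same grasp; the last joint's range is limited). The gripper opens to 94 mm and grips with 3 to 60 N. Pads are 16 mm wide; open, the fingers measure 119 mm over their backs; the gripper's body (75 mm by 177 mm) begins 78 mm behind the grasp point.
Start: joints at [1.054, 0.087, 1.371, -0, 1.684, -0.103], TCP at [0.221, 0.504, 0.195] pointing down, gripper open.
Joint ranges: [-3.1, 3.1], [-0.76, 2.03], [0.27, 2.55], [-1.08, 4.22], [0.17, 2.65], [-2.57, 2.57]. Speed limits (rad/s): [2.79, 2.79, 3.14, 3.14, 3.14, 3.14].

INTERFACE

Orientations are given as [roll, pitch, yaw] about the fixed x, y, z axes, in that order (R = Rz(yaw) Ry(pitch) Rx(roll)).
In Python, from bench import robot gives the robot as it stands.
- The arm moves only by the tool carry_out, never from a script. Its argument "increments" is a list of rows, each a list of 3 entries, a list of its own where there are three numbers: the closure in counts, from 0 (fully open) to 255 (shut), then the shift along the tool's x, y, z in mm, then the turn about the tool's z in degrees. In form: [[fingers, [dx, dy, dz], twist], ...]. A call has 1 to 8 rows; each row shifts and turns the commanded pose from where the row before left it, along the tool's axes as they then stand; what a row does not reach is not made up. A row lasts 1/10 s, in which the tool goes at most 50 mm and 8.59 degrees, less where a joint would pass 70% of its speed; a pose out of reach is approached as far as the arm can. A call with a gripper value outside its range is refused whole. The fingers move at their own pace and stop on an object; the grip force is fixed at half the most. Time passes only in rows, so rows that do not move let the fingers close. It gives the time, the measured TCP pose, the force, the opening and the grip force at its end, in the units of the state.
- robot.get_obs(): the state, without advancing time (a new reading comes with each control period).
- robot.snapshot(name): name is "scene" or "top" or "wrist"; returns the picture (480x640x3 uint8, blue, green, red); there is no depth.
- robot.get_calibration(name): a dict with "vfov" (degrees; the focal length in pixels is half the picture's height over the tangent of half this angle, whatever the lens; pixels are square), "cx", "cy" (the principal point, pixels), "T" (4x4, takes a point from camera to world coordinates). Camera axes: x right, y down, z forward; pixel columns grow to the right and rows downward; lengths in m; the calibration is good to about 2 mm. The wrist camera is an equidistant fisheye: a pixel r from the principal point sees the ray r / f radians off the axis. A picture is of the moment at which its call begins: read the wrist's pose just before it. get_calibration takes no time and is no camera call; for the wrist camera it gives the pose at the moment of the call.
- robot.close_job(): hands the job in; it is judged then, once.
The state is a dict: "time": time; "joint_positions": joint angles; "qvel": joint speeds; "joint_torque": joint torques, N m; "tool_pos": TCP position; "ee_rot": TCP orientation; "wrist_force": force on the tool from outside, world axes, zero at the start; "wrist_torque": the same for the moment, N m; "width": finger opening in m; "finger_force": force on a finger pad.
Only numpy, scipy, OpenCV 4.12 (cv2) and the standard library are available. Lean on these libraries where they do the work, as an engineer would, in place of code of your own. Each camera call takes 0.05 s, during which the arm holds its last target. There are 200 camera calls.

## Working session

There is one attempt and no reset: what is moved stays moved. The work goes in short steps, Python scripts to look and compute and a tool call to move; the robot and the scene stay as the last step left them, time stands still between calls to the robot, and variables do not carry over. Pictures are saved under pics/ and viewed, at most 10 in all, crops included, and the job is handed in when it is done.

Besides the shell and the picture viewer there is one more tool, called by a JSON object that holds its "name" and its "arguments". carry_out: Moves the arm, as the interface text tells. Its arguments: {"type":"object","properties":{"increments":{"type":"array","items":{"type":"array"}}},"required":["increments"]}

```bash
mkdir -p pics; ls; python3 - <<'E'
from bench import robot
import cv2,numpy as np
o=robot.get_obs();print({k:np.round(v,3) for k,v in o.items()})
for n in("scene","top"):
    c=robot.get_calibration(n);print(n,c["vfov"],c["cx"],c["cy"],np.round(c["T"],3).tolist())
    cv2.imwrite(f"pics/{n}0.png",robot.snapshot(n))
E
```

```text
pics
{'time': np.float64(0.0), 'joint_positions': array([ 1.054,  0.088,  1.372, -0.   ,  1.684, -0.103]), 'qvel': array([ 0.001, -0.   ,  0.001,  0.   ,  0.   ,  0.   ]), 'joint_torque': array([-1.0000e-03, -3.4019e+01, -3.0242e+01,  7.2000e-02,  3.3000e-02,
       -0.0000e+00]), 'tool_pos': array([0.221, 0.503, 0.194]), 'ee_rot': array([-3.139, -0.   ,  2.728]), 'wrist_force': array([ 0.493,  0.151, -0.236]), 'wrist_torque': array([-0.064,  0.02 , -0.031]), 'finger_force': np.float64(0.0), 'width': np.float64(0.094)}
scene 57.93194621383913 321.1551553517693 240.64193131493937 [[-0.166, 0.767, -0.619, 1.158], [0.986, 0.126, -0.108, 0.09], [-0.005, -0.629, -0.778, 0.727], [0.0, 0.0, 0.0, 1.0]]
top 56.49730737028003 316.8221520273212 233.75931496812606 [[-0.009, -0.997, 0.071, 0.558], [-1.0, 0.008, -0.016, 0.005], [0.016, -0.072, -0.997, 1.156], [0.0, 0.0, 0.0, 1.0]]
```

View pics/top0.png

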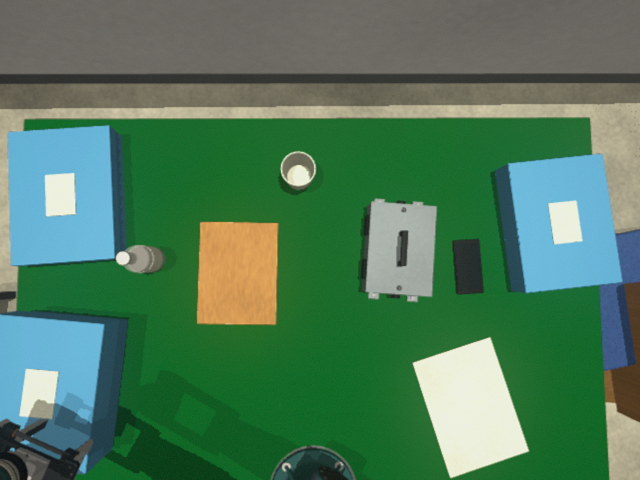

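View pics/scene0.png

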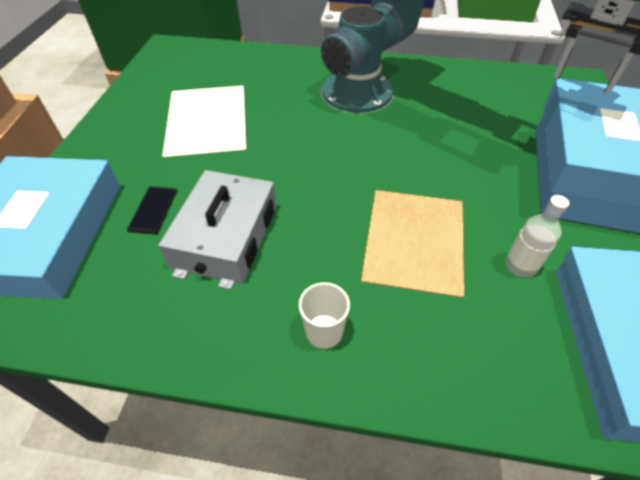

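The top view shows the box with its cover centred near (402,248), pins near (404,210) and (400,288), the sheet near (238,273) and the phone at (468,266). The bottle is near (145,258) and the cup at (298,170).

```bash
cat > h.py <<'E'
from bench import robot
import cv2,numpy as np
from scipy.spatial.transform import Rotation as R
def ray(cal,u,v,fish=False):
    f=240/np.tan(np.radians(cal["vfov"])/2); d=np.array([u-cal["cx"],v-cal["cy"]])
    if fish:
        r=np.hypot(*d); t=r/f; c=np.array([*(d/max(r,1e-9)*np.sin(t)),np.cos(t)])
    else: c=np.array([*(d/f),1.])
    T=np.array(cal["T"]); return T[:3,3],T[:3,:3]@c
def onz(cal,u,v,z,fish=False):
    o,d=ray(cal,u,v,fish); return o+d*(z-o[2])/d[2]
def pose():
    o=robot.get_obs(); return o,np.array(o["tool_pos"]),R.from_euler("xyz",o["ee_rot"]).as_matrix()
def rel(p,yaw=None):
    "shift in tool axes mm to world point p, turn in degrees to put tool y (mod 180) at world angle yaw(deg)"
    o,t,M=pose(); s=M.T@(np.array(p)-t)*1000
    tw=None
    if yaw is not None:
        cur=np.degrees(np.arctan2(M[1,1],M[0,1])); d=(yaw-cur+90)%180-90; tw=-d
    return np.round(s,1),tw
E
python3 - <<'E'
from h import *
c=robot.get_calibration("top");im=cv2.imread("pics/top0.png")
hsv=cv2.cvtColor(im,cv2.COLOR_BGR2HSV)
m=((hsv[...,1]<40)&(hsv[...,2]>120)).astype(np.uint8);m[:190]=0;m[310:]=0;m[:,:355]=0;m[:,445:]=0
m=cv2.morphologyEx(cv2.morphologyEx(m,cv2.MORPH_CLOSE,np.ones((5,5))),cv2.MORPH_OPEN,np.ones((13,13)))
k=max(cv2.findContours(m,0,2)[0],key=cv2.contourArea)
P=np.array([onz(c,*p[0],.076)[:2] for p in k],np.float32)
print("cover",cv2.minAreaRect(P))
b=(hsv[...,2]<60).astype(np.uint8);b[:222]=0;b[275:]=0;b[:,:385]=0;b[:,420:]=0
k=max(cv2.findContours(b,0,2)[0],key=cv2.contourArea);r=cv2.minAreaRect(k);print("handle px",r,onz(c,*r[0],.11))
for p in((404,210),(400,288)):print("pin",onz(c,*p,.082))
o=((hsv[...,0]<22)&(hsv[...,1]>80)&(hsv[...,2]>120)).astype(np.uint8);o[:200]=0;o[340:]=0;o[:,:180]=0;o[:,300:]=0
k=max(cv2.findContours(o,0,2)[0],key=cv2.contourArea)
P=np.array([onz(c,*p[0],.004)[:2] for p in k],np.float32);print("sheet",cv2.minAreaRect(P))
w=robot.get_calibration("wrist");o,t,M=pose();print(w["vfov"],np.round(M.T@(np.array(w["T"])[:3,3]-t),3),np.round(M.T@np.array(w["T"])[:3,:3],2).tolist());print(np.round(M,3))
cv2.imwrite("pics/crop.png",cv2.resize(im[185:310,350:450],None,fx=4,fy=4,interpolation=2))
E
```

```text
cover ((0.5984995365142822, -0.21674290299415588), (0.1609765887260437, 0.22327682375907898), 85.32788848876953)
handle px ((402.3045959472656, 248.5169219970703), (7.100162506103516, 33.39295196533203), 3.1798300743103027) [ 0.5963525  -0.21278302  0.11      ]
pin [ 0.69089838 -0.22485087  0.082     ]
pin [ 0.50274425 -0.2109222   0.082     ]
sheet ((0.5425910949707031, 0.1904187798500061), (0.20020830631256104, 0.2595192790031433), 88.600341796875)
65.70646984690485 [ 0.079  0.    -0.19 ] [[0.0, -0.96, -0.27], [1.0, 0.0, -0.0], [0.0, -0.27, 0.96]]
[[-0.916  0.402 -0.001]
 [ 0.402  0.916 -0.002]
 [ 0.    -0.002 -1.   ]]
```

```bash
python3 - <<'E'
from h import *
print(rel([.598,-.216,.2],85.4))
E
```

```text
(array([-634.4, -506.9,   -5.5]), np.float64(-19.106066006611428))
```

{"name": "carry_out", "arguments": {"increments": [[0,[-37,-30,0],0],[0,[-37,-30,0],0],[0,[-37,-30,0],0],[0,[-37,-30,0],0],[0,[-37,-30,0],0],[0,[-37,-30,0],0],[0,[-37,-30,0],0],[0,[-37,-30,0],0]]}}

```text
time: 0.9
tool_pos: [0.3959, 0.163, 0.1944]
ee_rot: [3.142, -0.0, 2.728]
wrist_force: [0.7, 2.1, 0.9]
width: 0.094
finger_force: 0.0
```

{"name": "carry_out", "arguments": {"increments": [[0,[-37,-30,0],0],[0,[-37,-30,0],0],[0,[-37,-30,0],0],[0,[-37,-30,0],0],[0,[-37,-30,0],0],[0,[-37,-30,0],0],[0,[-37,-30,0],0],[0,[-37,-30,0],0]]}}

```text
time: 1.7
tool_pos: [0.5705, -0.1757, 0.194]
ee_rot: [3.141, -0.001, 2.727]
wrist_force: [0.2, 1.5, -1.2]
width: 0.0938
finger_force: 0.0
```

{"name": "carry_out", "arguments": {"increments": [[0,[-37,-27,0],0],[0,[0,0,0],-8],[0,[0,0,0],-8],[0,[0,0,0],-3.1],[0,[0,0,0],0],[0,[0,0,0],0]]}}

```text
time: 2.3
tool_pos: [0.593, -0.2134, 0.1941]
ee_rot: [3.141, -0.001, 3.06]
wrist_force: [-0.2, 0.4, -0.3]
width: 0.0943
finger_force: 0.0
```

```bash
python3 - <<'E'
from h import *
print(rel([.598,-.216,.102],85.4)); o,t,M=pose();print(o["time"],t)
w=robot.get_calibration("wrist");im=robot.snapshot("wrist");cv2.imwrite("pics/w1.png",im)
f=240/np.tan(np.radians(w["vfov"])/2)
import json;json.dump({k:np.array(v).tolist() for k,v in w.items()},open("w1.json","w"))
E
```

```text
(array([-5.3, -2.2, 92.1]), np.float64(-0.07646467508838839))
2.3 [ 0.59301139 -0.21341585  0.19410404]
```

View pics/w1.png

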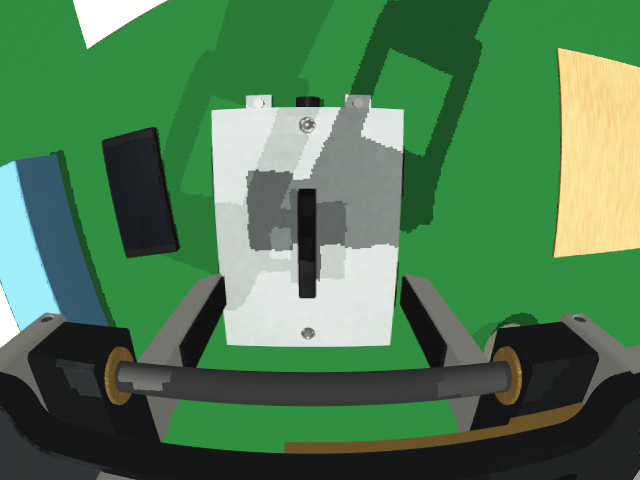

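The wrist view shows the black handle from (307,189) to (307,298), with pins at (307,125) and (308,333). The fingers are clear on both sides.

```bash
python3 - <<'E'
from h import *
import json;w=json.load(open("w1.json"))
a,b=[onz(w,*p,.083,True) for p in((307,124.5),(308,333))];print("pins",a,b,np.linalg.norm(a-b),(a+b)/2,np.degrees(np.arctan2(*(b-a)[1::-1])))
h=[onz(w,307,v,.112,True) for v in(189,298)];print(h,(h[0]+h[1])/2)
print(rel([*((a+b)/2)[:2],.102]))
E
```

```text
pins [ 0.50447417 -0.21056133  0.083     ] [ 0.68966815 -0.22550386  0.083     ] 0.1857958225540089 [ 0.59707116 -0.21803259  0.083     ] -4.612963400935542
[array([ 0.55283072, -0.21416307,  0.112     ]), array([ 0.64019316, -0.22168041,  0.112     ])] [ 0.59651194 -0.21792174  0.112     ]
(array([-4.4, -4.4, 92.3]), None)
```

{"name": "carry_out", "arguments": {"increments": [[0,[-4.4,-4.4,0],0],[0,[0,0,30],0],[0,[0,0,30],0],[0,[0,0,20],0],[0,[0,0,12],0],[0,[0,0,0],0]]}}

```text
time: 2.95
tool_pos: [0.5962, -0.2178, 0.1003]
ee_rot: [3.14, -0.004, 3.061]
wrist_force: [-0.2, 0.9, -0.8]
width: 0.0941
finger_force: 0.0
```

{"name": "carry_out", "arguments": {"increments": [[255,[0,0,0],0],[255,[0,0,0],0],[255,[0,0,0],0],[255,[0,0,0],0],[255,[0,0,0],0],[255,[0,0,0],0],[255,[0,0,0],0],[255,[0,0,0],0]]}}

```text
time: 3.75
tool_pos: [0.5972, -0.2182, 0.1026]
ee_rot: [3.141, -0.0, 3.061]
wrist_force: [0.1, -0.2, -0.8]
width: 0.0333
finger_force: 0.0
```

{"name": "carry_out", "arguments": {"increments": [[255,[0,0,0],0],[255,[0,0,0],0],[255,[0,0,0],0],[255,[0,0,0],0],[255,[0,0,0],0],[255,[0,0,0],0]]}}

```text
time: 4.35
tool_pos: [0.5972, -0.2183, 0.1027]
ee_rot: [3.142, 0.0, 3.061]
wrist_force: [0.0, 0.5, -0.1]
width: 0.0
finger_force: 0.0
```

```bash
python3 - <<'E'
from h import *
print(robot.tcp_to_tips,robot.get_obs()["width"],robot.get_obs()["finger_force"])
a=robot.snapshot("wrist");b=robot.snapshot("scene")
cv2.imwrite("pics/w2.png",np.hstack([a[:, 120:520],cv2.resize(b[130:310,120:300],(480,480))[:, 40:440]]))
E
```

```text
0.014 3.467475497597871e-05 0.0
```

View pics/w2.png

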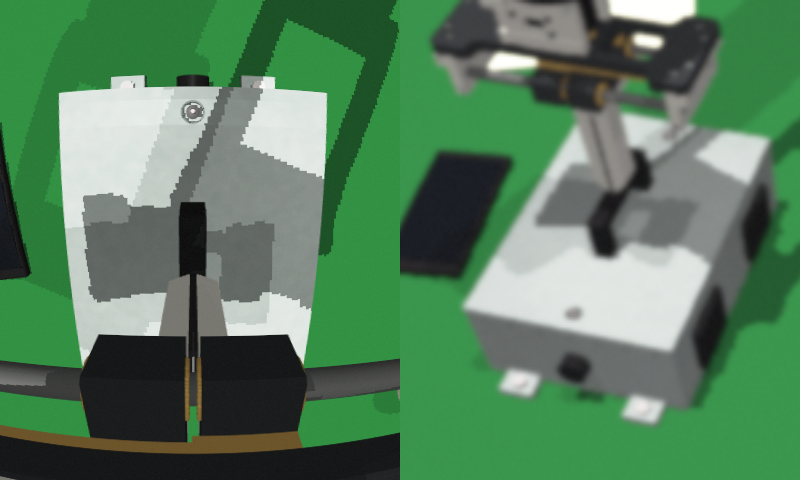

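The left half (wrist view) shows the handle's near end at row 203 and the fingertips at row 275, almost touching. The right half (scene view) shows the fingers at the handle's middle. I'll zoom in to see whether they hold it or stand over it.

```bash
python3 - <<'E'
from h import *
a=robot.snapshot("wrist");b=robot.snapshot("scene")
cv2.imwrite("pics/w3.png",np.hstack([cv2.resize(a[190:390,245:385],(400,570),interpolation=2),cv2.resize(b[170:250,190:246],(400,570),interpolation=2)]))
E
```

```text
(no output)
```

View pics/w3.png

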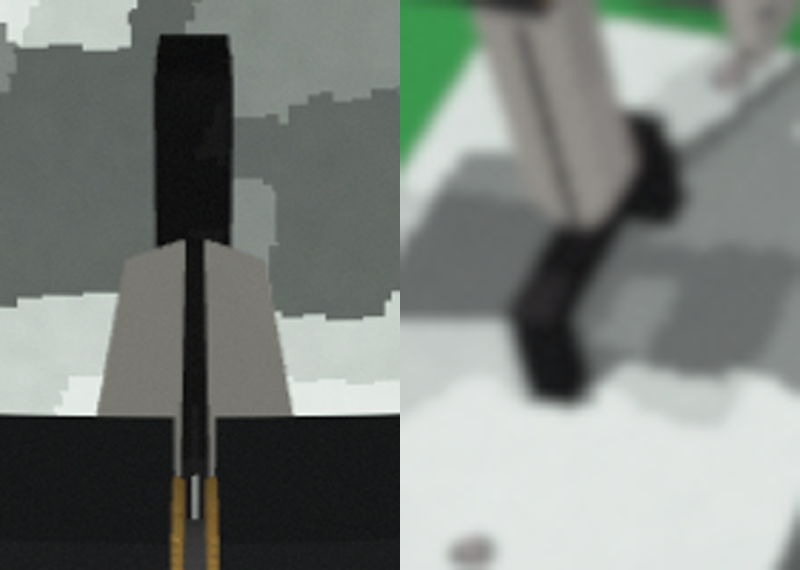

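The fingers are closed just above the bar, so the measured tool height disagrees with the images. I'll check heights by triangulation.

```bash
python3 - <<'E'
from h import *
def tri(L):
    A=0;b=0
    for o,d in L:
        d=d/np.linalg.norm(d);P=np.eye(3)-np.outer(d,d);A=A+P;b=b+P@o
    x=np.linalg.solve(A,b);return np.round(x,4),[round(float(np.linalg.norm((np.eye(3)-np.outer(d,d)/(d@d))@(x-o))),4) for o,d in L]
s=robot.get_calibration("scene");t=robot.get_calibration("top");w=robot.get_calibration("wrist")
import json;w1=json.load(open("w1.json"))
# near-robot pin / far pin: scene px, top px, wrist1 px
sc=cv2.imread("pics/scene0.png")
print("pinNear",tri([ray(s,236.5,181),ray(t,400,288),ray(w1,307,124.5,True)]), "no wrist",tri([ray(s,236.5,181),ray(t,400,288)]))
print("pinFar",tri([ray(s,200,247),ray(t,404,210),ray(w1,308,333,True)]), "no wrist",tri([ray(s,200,247),ray(t,404,210)]))
# fingertip in scene, intersect with x=.597 plane
o,d=ray(s,214.5,202.3);print("tip",o+d*(.597-o[0])/d[0], pose()[1])
# handle near end top in scene crop (520,310)-(575,320)
o,d=ray(s,190+(545-400)*.14,170+315*.1404);print("handle far end top",o+d*(.639-o[0])/d[0])
print("wrist now: handle near end",[np.round(onz(w,245+x*.35,190+36*.351,z,True),4) for z in(.1,.112) for x in(160,230)])
print(np.round(w["T"],3)[:3,3])
E
```

```text
pinNear (array([ 0.5032, -0.2111,  0.0744]), [0.0009, 0.0016, 0.0011]) no wrist (array([ 0.502 , -0.2117,  0.073 ]), [0.001, 0.001])
pinFar (array([ 0.6925, -0.2259,  0.0766]), [0.0004, 0.001, 0.0007]) no wrist (array([ 0.6918, -0.2264,  0.0749]), [0.0001, 0.0001])
tip [ 0.597      -0.22355911  0.10125212] [ 0.5972419  -0.21825243  0.10265645]
handle far end top [ 0.639      -0.21572156  0.11263534]
wrist now: handle near end [array([ 0.5529, -0.2207,  0.1   ]), array([ 0.5539, -0.2078,  0.1   ]), array([ 0.5508, -0.2201,  0.112 ]), array([ 0.5517, -0.2081,  0.112 ])]
[ 0.519 -0.212  0.293]
```

{"name": "carry_out", "arguments": {"increments": [[0,[0,0,0],0],[0,[0,0,0],0],[0,[0,0,0],0],[0,[0,0,0],0],[0,[0,0,0],0],[0,[0,0,0],0]]}}

```text
time: 5.15
tool_pos: [0.5973, -0.2183, 0.1027]
ee_rot: [3.142, 0.0, 3.061]
wrist_force: [-0.2, -0.4, 0.4]
width: 0.045
finger_force: 0.0
```

```bash
python3 - <<'E'
from h import *
o=robot.get_obs();print(o["width"],o["tool_pos"],o["time"])
a=robot.snapshot("wrist");b=robot.snapshot("scene")
cv2.imwrite("pics/w4.png",np.hstack([cv2.resize(a[170:370,180:460],(400,286),interpolation=2),cv2.resize(b[160:250,170:296],(400,286),interpolation=2)]))
E
```

```text
0.044991722705879374 [ 0.59727475 -0.21825782  0.1027206 ] 5.15
```

View pics/w4.png

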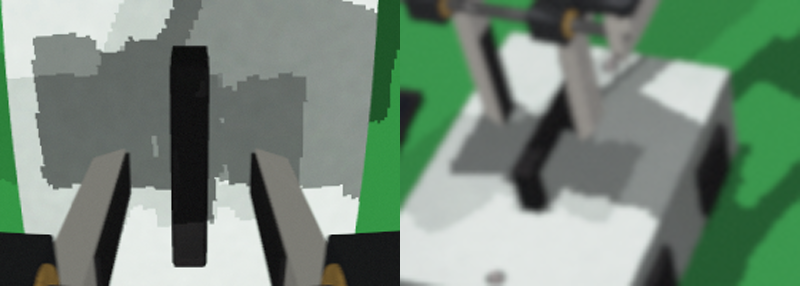

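The picture shows both open fingers with the bar between them, from (190,45) to (190,265) in the left half. In the scene half the tips, near (505,125) and (585,138), are only about level with the bar's top. So I'll lower further, watching the force.

{"name": "carry_out", "arguments": {"increments": [[0,[0,0,4],0],[0,[0,0,4],0],[0,[0,0,2],0],[0,[0,0,0],0],[0,[0,0,0],0],[0,[0,0,0],0]]}}

```text
time: 5.85
tool_pos: [0.5974, -0.2183, 0.0928]
ee_rot: [-3.142, 0.0, 3.061]
wrist_force: [0.1, -0.2, 0.2]
width: 0.0936
finger_force: 0.0
```

{"name": "carry_out", "arguments": {"increments": [[0,[0,0,2],0],[0,[0,0,2],0],[0,[0,0,0],0],[0,[0,0,0],0]]}}

```text
time: 6.25
tool_pos: [0.5971, -0.2182, 0.0885]
ee_rot: [3.141, -0.0, 3.061]
wrist_force: [-0.6, 0.4, -0.1]
width: 0.0939
finger_force: 0.0
```

{"name": "carry_out", "arguments": {"increments": [[0,[0,0,2],0],[0,[0,0,2],0],[0,[0,0,0],0],[0,[0,0,0],0]]}}

```text
time: 6.65
tool_pos: [0.5972, -0.2182, 0.0845]
ee_rot: [3.141, -0.0, 3.061]
wrist_force: [0.4, -0.2, 0.8]
width: 0.0939
finger_force: 0.0
```

{"name": "carry_out", "arguments": {"increments": [[255,[0,0,0],0],[255,[0,0,0],0],[255,[0,0,0],0],[255,[0,0,0],0],[255,[0,0,0],0],[255,[0,0,0],0],[255,[0,0,0],0],[255,[0,0,0],0]]}}

```text
time: 7.45
tool_pos: [0.5973, -0.2182, 0.0847]
ee_rot: [3.142, 0.0, 3.061]
wrist_force: [-0.4, 0.1, -0.2]
width: 0.0336
finger_force: 0.0
```

{"name": "carry_out", "arguments": {"increments": [[255,[0,0,0],0],[255,[0,0,0],0],[255,[0,0,0],0],[255,[0,0,0],0],[255,[0,0,0],0]]}}

```text
time: 7.95
tool_pos: [0.5973, -0.2183, 0.0847]
ee_rot: [-3.142, 0.0, 3.061]
wrist_force: [0.2, -0.9, 0.1]
width: 0.0135
finger_force: 30.0
```

Gripped: the opening is 13.5 mm and the pad force 30 N. The tool frame reads about 24 mm low, so from here I work relative to this grasp. Lifting.

{"name": "carry_out", "arguments": {"increments": [[255,[0,0,-3],0],[255,[0,0,-5],0],[255,[0,0,-8],0],[255,[0,0,-14],0],[255,[0,0,-25],0],[255,[0,0,-25],0],[255,[0,0,-20],0],[255,[0,0,0],0]]}}

```text
time: 8.75
tool_pos: [0.5994, -0.2193, 0.1906]
ee_rot: [-3.138, 0.009, 3.061]
wrist_force: [0.1, -0.1, -3.5]
width: 0.0138
finger_force: 30.0
```

```bash
python3 - <<'E'
from h import *
o=robot.get_obs();print(o["width"],o["finger_force"],o["tool_pos"],o["wrist_force"],o["wrist_torque"],o["joint_positions"],rel([.5426,.1904,.18],88.6))
w=robot.get_calibration("wrist");import json;json.dump({k:np.array(v).tolist() for k,v in w.items()},open("w5.json","w"))
a=robot.snapshot("wrist");cv2.imwrite("pics/w5.png",a)
E
```

```text
0.013771726543842747 29.999180138111115 [ 0.59939288 -0.21926171  0.19060107] [ 0.11776834 -0.08855265 -3.46006984] [ 0.03048962 -0.06629592 -0.01445658] [-4.39543187e-01  2.78210476e-01  1.15719570e+00  1.03977172e-04
  1.69625313e+00 -1.92989502e+00] (array([ 89.6, 403.8,   8.4]), np.float64(-3.2092631892122654))
```

View pics/w5.png

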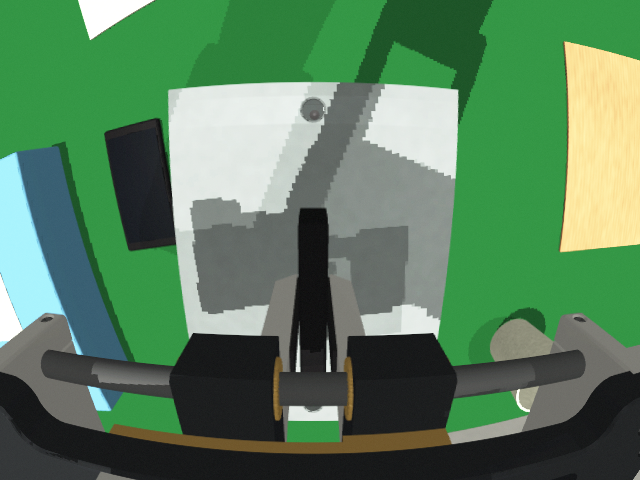

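The cover hangs level from the gripper, its near pin hole at (312,109) and the bar at column 313. Next I carry it over the sheet.

{"name": "carry_out", "arguments": {"increments": [[255,[4,20,0],0],[255,[9,40,0],0],[255,[9,40,0],0],[255,[9,40,0],0],[255,[9,40,0],0],[255,[9,40,0],0],[255,[9,40,0],0],[255,[9,40,0],0]]}}

```text
time: 9.6
tool_pos: [0.5526, 0.0886, 0.1828]
ee_rot: [3.141, -0.003, 3.062]
wrist_force: [0.8, -0.1, -3.5]
width: 0.0139
finger_force: 30.0
```

{"name": "carry_out", "arguments": {"increments": [[255,[9,40,0],0],[255,[8,35,0],0],[255,[3,20,0],-1],[255,[0,8,0],-1],[255,[0,0,0],-1.2],[255,[0,0,0],0],[255,[0,0,0],0]]}}

```text
time: 10.3
tool_pos: [0.5428, 0.1892, 0.1844]
ee_rot: [-3.141, -0.001, 3.115]
wrist_force: [0.1, 0.0, -2.6]
width: 0.0134
finger_force: 30.0
```

```bash
python3 - <<'E'
from h import *
o=robot.get_obs();print(o["width"],o["wrist_force"],o["tool_pos"],rel([.5426,.1904,.03],88.6))
a=robot.snapshot("top");b=robot.snapshot("wrist");cv2.imwrite("pics/w6.png",np.hstack([cv2.resize(a[150:390,140:340],(400,480)),b[:,120:520]]))
E
```

```text
0.013431797138264982 [ 0.0627982   0.01372265 -2.64441449] [0.54283221 0.18916555 0.18435996] (array([  0.2,   1.3, 154.4]), np.float64(-0.11183155205723949))
```

View pics/w6.png

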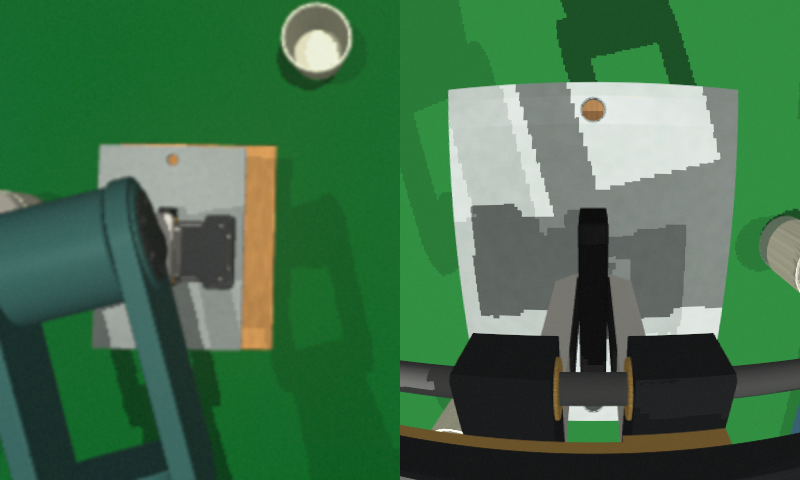

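The left half shows the cover above the sheet, shifted only by parallax from its height. Through the near hole at (593,110) the cardboard is visible. Lowering.

{"name": "carry_out", "arguments": {"increments": [[255,[0,1,30],0],[255,[0,0,35],0],[255,[0,0,35],0],[255,[0,0,25],0],[255,[0,0,15],0],[255,[0,0,8],0],[255,[0,0,0],0],[255,[0,0,0],0]]}}

```text
time: 11.2
tool_pos: [0.5441, 0.1916, 0.0383]
ee_rot: [3.141, 0.003, 3.117]
wrist_force: [0.4, 0.1, -3.2]
width: 0.0139
finger_force: 30.0
```

{"name": "carry_out", "arguments": {"increments": [[255,[0,0,4],0],[255,[0,0,4],0],[255,[0,0,3],0],[255,[0,0,0],0],[255,[0,0,0],0]]}}

```text
time: 11.7
tool_pos: [0.5427, 0.1915, 0.0256]
ee_rot: [-3.142, -0.0, 3.117]
wrist_force: [0.1, -1.0, -4.7]
width: 0.0138
finger_force: 30.0
```

{"name": "carry_out", "arguments": {"increments": [[255,[0,0,2],0],[255,[0,0,2],0],[255,[0,0,0],0],[255,[0,0,0],0]]}}

```text
time: 12.1
tool_pos: [0.5427, 0.1914, 0.0215]
ee_rot: [-3.142, -0.0, 3.117]
wrist_force: [0.9, -0.3, -3.2]
width: 0.0138
finger_force: 30.0
```

{"name": "carry_out", "arguments": {"increments": [[255,[0,0,1],0],[255,[0,0,1],0],[255,[0,0,0],0],[255,[0,0,0],0]]}}

```text
time: 12.5
tool_pos: [0.5428, 0.1914, 0.0196]
ee_rot: [3.142, -0.0, 3.117]
wrist_force: [-0.4, -0.5, -4.3]
width: 0.0138
finger_force: 30.0
```

{"name": "carry_out", "arguments": {"increments": [[255,[0,0,0.7],0],[255,[0,0,0],0],[255,[0,0,0.7],0],[255,[0,0,0],0],[255,[0,0,0],0]]}}

```text
time: 13.0
tool_pos: [0.5429, 0.1915, 0.0186]
ee_rot: [3.141, 0.0, 3.117]
wrist_force: [-1.1, -0.2, -0.3]
width: 0.0139
finger_force: 30.0
```

{"name": "carry_out", "arguments": {"increments": [[0,[0,0,0],0],[0,[0,0,0],0],[0,[0,0,0],0],[0,[0,0,0],0],[0,[0,0,-8],0],[0,[0,0,-20],0],[0,[0,0,-40],0],[0,[0,0,-45],0]]}}

```text
time: 13.8
tool_pos: [0.5416, 0.1912, 0.1314]
ee_rot: [-3.141, -0.003, 3.117]
wrist_force: [1.0, -0.7, -0.4]
width: 0.0742
finger_force: 0.0
```

```bash
python3 - <<'E'
from h import *
o=robot.get_obs();print(o["width"],o["wrist_force"],o["tool_pos"],rel([.597,-.218,.19],85.4))
E
```

```text
0.07415771681422412 [ 1.03924993 -0.69127653 -0.35934075] [0.54163603 0.19116067 0.13140014] (array([ -65.2, -407.7,  -58.5]), np.float64(3.1876880773563556))
```

{"name": "carry_out", "arguments": {"increments": [[0,[-3,-20,-30],0],[0,[-6,-40,-29],0],[0,[-6,-40,0],0],[0,[-6,-40,0],0],[0,[-6,-40,0],0],[0,[-6,-40,0],0],[0,[-6,-40,0],0],[0,[-6,-40,0],0]]}}

```text
time: 14.6
tool_pos: [0.5805, -0.1112, 0.1912]
ee_rot: [-3.141, 0.001, 3.117]
wrist_force: [0.8, -0.4, 0.4]
width: 0.0941
finger_force: 0.0
```

{"name": "carry_out", "arguments": {"increments": [[0,[-6,-40,0],0],[0,[-6,-40,0],0],[0,[-8,-28,0],1],[0,[0,0,0],2.2],[0,[0,0,0],0],[0,[0,0,0],0]]}}

```text
time: 15.2
tool_pos: [0.5978, -0.2178, 0.1907]
ee_rot: [3.141, 0.0, 3.062]
wrist_force: [-0.5, 0.0, 0.7]
width: 0.0936
finger_force: 0.0
```

```bash
python3 - <<'E'
from h import *
o=robot.get_obs();print(o["width"],o["tool_pos"],o["time"])
w=robot.get_calibration("wrist");import json;json.dump({k:np.array(v).tolist() for k,v in w.items()},open("w7.json","w"))
b=robot.snapshot("wrist");cv2.imwrite("pics/w7f.png",b);cv2.imwrite("pics/w7.png",cv2.resize(b[80:360,170:450],(600,600),interpolation=2))
cv2.imwrite("pics/top7.png",robot.snapshot("top"));cv2.imwrite("pics/scene7.png",robot.snapshot("scene"))
E
```

```text
0.09360149887054003 [ 0.5977848  -0.2178132   0.19071805] 15.2
```

View pics/w7.png

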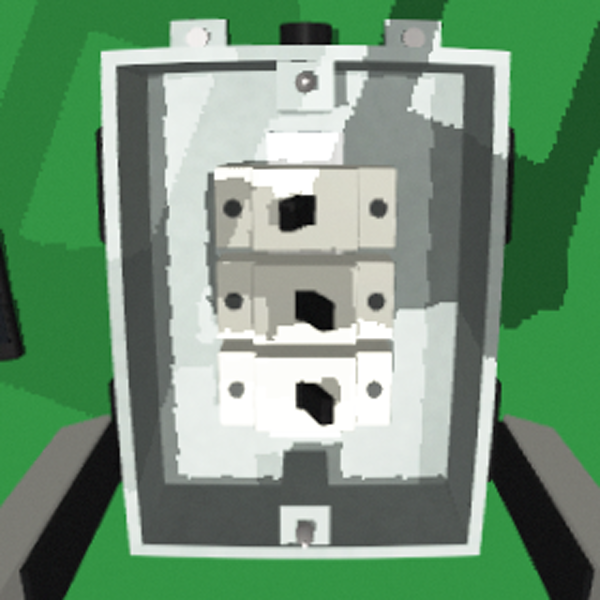

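The wrist crop shows the three levers. The one nearest the robot, at (297,213), leans left toward world -y. The other two, at (315,308) and (315,402), lean right. The pins are at (305,82) and (305,532).

```bash
python3 - <<'E'
from h import *
import json;w=json.load(open("w7.json"))
g=lambda u,v,z,dz=0:onz({**w,"T":np.array(w["T"])+np.array([[0]*4,[0]*4,[0,0,0,dz],[0]*4])},170+u*.46667,80+v*.46667,z,True)
for dz in(0,.012,.024):
    a,b=g(305,82,.083,dz),g(305,532,.083,dz)
    print(dz,"pins",a,b,np.linalg.norm(a-b),(a+b)/2)
    # wall outer width/length at rim z=.07
    c=[g(u,v,.07,dz) for u,v in((101,52),(511,52),(480,553),(131,555))]
    print(" rim",np.linalg.norm(c[0]-c[1]),np.linalg.norm(c[1]-c[2]),np.linalg.norm(c[2]-c[3]),np.mean(c,0),np.degrees(np.arctan2(*((c[2]+c[3])-(c[0]+c[1]))[1::-1])))
    print(" lever t",g(285,205,.06,dz),"breaker",g(306,210,.04,dz),[g(315,y,.04,dz) for y in(308,402)])
E
```

```text
0 pins [ 0.50484904 -0.21058718  0.083     ] [ 0.68797273 -0.22519486  0.083     ] 0.1837053918940131 [ 0.59641088 -0.21789102  0.083     ]
 rim 0.16060473217950366 0.2188182774913267 0.1602682048878623 [ 0.59936639 -0.21787554  0.07      ] -4.618714807538068
 lever t [ 0.55263869 -0.22251526  0.06      ] breaker [ 0.55760965 -0.21441353  0.04      ] [array([ 0.60109517, -0.213895  ,  0.04      ]), array([ 0.64498048, -0.21723953,  0.04      ])]
0.012 pins [ 0.50427187 -0.21055699  0.083     ] [ 0.69477204 -0.22575309  0.083     ] 0.19110530794439695 [ 0.59952195 -0.21815504  0.083     ]
 rim 0.16680361251755466 0.227264033102258 0.16645409624119864 [ 0.60246145 -0.21812792  0.07      ] -4.618714807538062
 lever t [ 0.55388995 -0.22293328  0.06      ] breaker [ 0.55896248 -0.21452184  0.04      ] [array([ 0.60397871, -0.21398505,  0.04      ]), array([ 0.64940881, -0.21744732,  0.04      ])]
0.024 pins [ 0.50369469 -0.2105268   0.083     ] [ 0.70157136 -0.22631132  0.083     ] 0.19850522399478068 [ 0.60263302 -0.21841906  0.083     ]
 rim 0.17300249285560562 0.23570978871318943 0.17263998759453505 [ 0.60555651 -0.2183803   0.07      ] -4.618714807538062
 lever t [ 0.55514121 -0.2233513   0.06      ] breaker [ 0.56031532 -0.21463015  0.04      ] [array([ 0.60686226, -0.21407511,  0.04      ]), array([ 0.65383714, -0.2176551 ,  0.04      ])]
```

```bash
python3 - <<'E'
from h import *
print(rel([.556,-.256,.038],85.4))
E
```

```text
(array([ 38.7, -41.9, 152.7]), np.float64(0.07832796767630157))
```

{"name": "carry_out", "arguments": {"increments": [[255,[0,0,0],0],[255,[0,0,0],0],[255,[0,0,0],0],[255,[0,0,0],0],[255,[0,0,0],0],[255,[0,0,0],0],[255,[0,0,0],0],[255,[0,0,0],0]]}}

```text
time: 16.15
tool_pos: [0.5977, -0.2181, 0.1902]
ee_rot: [3.141, 0.0, 3.061]
wrist_force: [-0.5, -1.6, 1.3]
width: 0.0335
finger_force: 0.0
```

{"name": "carry_out", "arguments": {"increments": [[255,[20,-21,0],0],[255,[18.7,-20.7,0],0],[255,[0,0,25],0],[255,[0,0,35],0],[255,[0,0,30],0],[255,[0,0,10],0],[255,[0,0,0],0],[255,[0,0,0],0]]}}

```text
time: 16.95
tool_pos: [0.5567, -0.2569, 0.0919]
ee_rot: [-3.141, 0.002, 3.061]
wrist_force: [0.4, 0.2, 0.7]
width: 0.0003
finger_force: 0.0
```

```bash
python3 - <<'E'
from h import *
o=robot.get_obs();print(o["width"],o["tool_pos"],o["wrist_force"],rel([.556,-.256,.038],85.4))
b=robot.snapshot("wrist");s=robot.snapshot("scene");cv2.imwrite("pics/w8.png",np.hstack([cv2.resize(b[120:400,180:460],(400,400)),cv2.resize(s[160:280,160:280],(400,400),interpolation=2)]))
E
```

```text
0.0002738472532831679 [ 0.55671125 -0.25694528  0.09186573] [0.4140978  0.17431684 0.66030464] (array([ 0.9,  0.9, 53.9]), np.float64(-0.002080129996954838))
```

View pics/w8.png

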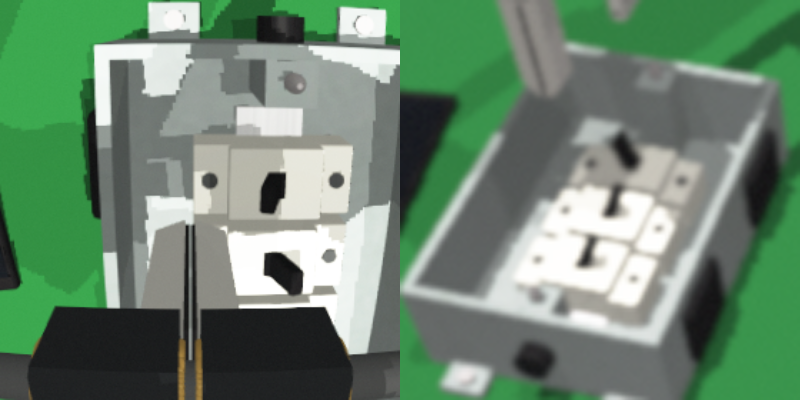

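The left half shows the closed fingers in line with the tripped breaker's row, clear on the -y side of its lever. The right half shows them just inside the -y wall. That was the tenth picture, so from here I go by numbers only. Descending.

{"name": "carry_out", "arguments": {"increments": [[255,[1,1,15],0],[255,[0,0,15],0],[255,[0,0,15],0],[255,[0,0,8],0],[255,[0,0,0],0],[255,[0,0,0],0]]}}

```text
time: 17.65
tool_pos: [0.5548, -0.2554, 0.0369]
ee_rot: [3.141, -0.001, 3.061]
wrist_force: [-0.6, 0.1, 0.3]
width: 0.0005
finger_force: 0.0
```

{"name": "carry_out", "arguments": {"increments": [[255,[0,5,0],0],[255,[0,5,0],0],[255,[0,4,0],0],[255,[0,4,0],0],[255,[0,0,0],0],[255,[0,0,0],0]]}}

```text
time: 18.25
tool_pos: [0.5564, -0.2373, 0.0374]
ee_rot: [3.142, 0.0, 3.061]
wrist_force: [0.3, -0.3, 0.6]
width: 0.0005
finger_force: 0.0
```

{"name": "carry_out", "arguments": {"increments": [[255,[0,3,0],0],[255,[0,3,0],0],[255,[0,2,0],0],[255,[0,0,0],0],[255,[0,0,0],0]]}}

```text
time: 18.75
tool_pos: [0.557, -0.2292, 0.0371]
ee_rot: [3.141, -0.0, 3.061]
wrist_force: [0.6, 0.2, 0.0]
width: 0.0002
finger_force: 0.0
```

{"name": "carry_out", "arguments": {"increments": [[255,[0,2,0],0],[255,[0,0,0],0],[255,[0,0,0],0]]}}

```text
time: 19.05
tool_pos: [0.5571, -0.2273, 0.0372]
ee_rot: [3.141, -0.0, 3.061]
wrist_force: [-0.0, -0.3, 0.4]
width: 0.0003
finger_force: 0.1
```

{"name": "carry_out", "arguments": {"increments": [[255,[0,2,0],0],[255,[0,0,0],0],[255,[0,0,0],0]]}}

```text
time: 19.35
tool_pos: [0.5573, -0.2253, 0.0371]
ee_rot: [3.141, -0.0, 3.061]
wrist_force: [-0.5, 0.1, 0.1]
width: 0.0
finger_force: 0.1
```

{"name": "carry_out", "arguments": {"increments": [[255,[0,2,0],0],[255,[0,0,0],0],[255,[0,0,0],0]]}}

```text
time: 19.65
tool_pos: [0.5575, -0.2233, 0.0373]
ee_rot: [3.141, -0.0, 3.061]
wrist_force: [-0.4, -0.1, 0.4]
width: 0.0005
finger_force: 0.1
```

```bash
python3 - <<'E'
from h import *
w=robot.get_calibration("wrist");im=robot.snapshot("wrist");s=robot.snapshot("scene");s7=cv2.imread("pics/scene7.png")
sc=robot.get_calibration("scene")
def dark(im,x0,x1,y0,y1,th=55):
    m=(im.max(2)<th).astype(np.uint8);n,l,st,c=cv2.connectedComponentsWithStats(m[y0:y1,x0:x1])
    return [(np.round(c[i]+[x0,y0],1).tolist(),st[i].tolist()) for i in range(1,n) if st[i][4]>8]
# expected scene pixels of lever tips
T=np.array(sc["T"]);f=240/np.tan(np.radians(sc["vfov"])/2)
for k in(-42,0,42):
  for sg in(-11,11):
    a=np.radians(-4.6);p=np.array([.598+k/1e3*np.cos(a)-sg/1e3*np.sin(a),-.218+k/1e3*np.sin(a)+sg/1e3*np.cos(a),.0618])
    q=T[:3,:3].T@(p-T[:3,3]);print(k,sg,(q[:2]/q[2]*f+[sc["cx"],sc["cy"]]).round(1))
print("then",dark(s7,195,250,190,250));print("now",dark(s,195,250,190,250))
E
```

```text
-42 -11 [223.4 201.1]
-42 11 [233.1 202.9]
0 -11 [215.7 215.3]
0 11 [225.6 217.2]
42 -11 [207.5 230.3]
42 11 [217.7 232.3]
then [([227.1, 205.6], [30, 12, 6, 8, 22]), ([223.4, 220.2], [27, 27, 4, 7, 12])]
now [([231.0, 206.0], [34, 13, 5, 7, 11])]
```

The lever's dark blob in the scene view moved from column 227 to 231, so it is being pushed. Continuing to the stop.

{"name": "carry_out", "arguments": {"increments": [[255,[0,2,0],0],[255,[0,0,0],0],[255,[0,0,0],0]]}}

```text
time: 20.05
tool_pos: [0.5576, -0.2222, 0.0373]
ee_rot: [-3.14, 0.0, 3.061]
wrist_force: [0.1, -3.6, -0.4]
width: 0.0004
finger_force: 1.3
```

{"name": "carry_out", "arguments": {"increments": [[255,[0,2,0],0],[255,[0,0,0],0],[255,[0,0,0],0]]}}

```text
time: 20.35
tool_pos: [0.5576, -0.2221, 0.0373]
ee_rot: [-3.137, 0.0, 3.06]
wrist_force: [-0.1, -8.2, -1.5]
width: 0.0005
finger_force: 2.9
```

{"name": "carry_out", "arguments": {"increments": [[255,[0,1,0],0],[255,[0,0,0],0],[255,[0,0,0],0]]}}

```text
time: 20.65
tool_pos: [0.5576, -0.222, 0.0374]
ee_rot: [-3.135, 0.001, 3.06]
wrist_force: [-1.2, -8.6, -2.0]
width: 0.0007
finger_force: 3.7
```

Hit the stop: the position is rigid at 8.6 N. Backing off and rising, with the fingers opening once above the box.

{"name": "carry_out", "arguments": {"increments": [[255,[0,-8,0],0],[255,[0,-12,0],0],[255,[0,0,-20],0],[255,[0,0,-35],0],[255,[0,0,-40],0],[0,[-10,10,-40],0],[0,[-15,15,-18],0],[0,[-15,12,0],0]]}}

```text
time: 21.45
tool_pos: [0.6015, -0.2051, 0.1959]
ee_rot: [-3.14, 0.009, 3.061]
wrist_force: [0.3, -0.6, 0.1]
width: 0.0212
finger_force: 0.0
```

{"name": "carry_out", "arguments": {"increments": [[0,[0,0,0],0],[0,[0,0,0],0],[0,[0,0,0],0],[0,[0,0,0],0],[0,[0,0,0],0],[0,[0,0,0],0],[0,[0,0,0],0],[0,[0,0,0],0]]}}

```text
time: 22.25
tool_pos: [0.5991, -0.2049, 0.1903]
ee_rot: [3.142, 0.0, 3.061]
wrist_force: [0.1, 0.4, 0.4]
width: 0.0852
finger_force: 0.0
```

```bash
python3 - <<'E'
from h import *
import json
o=robot.get_obs();print(o["time"],o["tool_pos"],o["width"])
w=robot.get_calibration("wrist");im=robot.snapshot("wrist");cv2.imwrite("pics/w9f.png",im)
for nm,c,i in(("before",json.load(open("w7.json")),cv2.imread("pics/w7f.png")),("now",w,im)):
    T=np.array(c["T"]);f=240/np.tan(np.radians(c["vfov"])/2)
    for k in(-42,0,42):
        a=np.radians(-4.6);p=np.array([.598+k/1e3*np.cos(a),-.218+k/1e3*np.sin(a),.05])
        q=T[:3,:3].T@(p-T[:3,3]);t=np.arctan2(np.hypot(*q[:2]),q[2]);u,v=q[:2]/np.hypot(*q[:2])*t*f+[c["cx"],c["cy"]]
        x0,y0=int(u)-22,int(v)-16
        m=(i.max(2)<50).astype(np.uint8)[y0:y0+32,x0:x0+44];n,l,st,cc=cv2.connectedComponentsWithStats(m)
        print(nm,k,[((cc[j]+[x0-u,y0-v]).round(1).tolist(),st[j][2:].tolist()) for j in range(1,n) if st[j][4]>30])
# cover on sheet seen from top
t=robot.get_calibration("top");im=robot.snapshot("top");cv2.imwrite("pics/top9.png",im);hsv=cv2.cvtColor(im,cv2.COLOR_BGR2HSV)
m=((hsv[...,1]<60)&(hsv[...,2]>110)).astype(np.uint8);m[:200]=0;m[350:]=0;m[:,:185]=0;m[:,300:]=0
m=cv2.morphologyEx(cv2.morphologyEx(m,cv2.MORPH_CLOSE,np.ones((7,7))),cv2.MORPH_OPEN,np.ones((7,7)))
k=max(cv2.findContours(m,0,2)[0],key=cv2.contourArea)
print("cover",cv2.minAreaRect(np.array([onz(t,*p[0],.01)[:2] for p in k],np.float32)))
E
```

```text
22.25 [ 0.5990574  -0.20488703  0.19030985] 0.08517039123220281
before -42 [([-4.3, 1.1], [17, 17, 218])]
before 0 [([3.8, 0.7], [18, 18, 247])]
before 42 [([4.6, 0.9], [16, 19, 225])]
now -42 [([4.7, 0.9], [18, 16, 256])]
now 0 [([4.1, 0.9], [17, 18, 243])]
now 42 [([5.1, 1.0], [16, 19, 222])]
cover ((0.5441107749938965, 0.1936657428741455), (0.16004320979118347, 0.21903029084205627), 88.54582977294922)
```

All three lever blobs now sit 4 to 5 px to the +y side, where the tripped one had been at -4.3. The cover lies where I left it, so I return to the same release pose to regrasp it.

```bash
python3 - <<'E'
from h import *
print(rel([.5428,.1914,.15],np.degrees(3.117)-90))
E
```

```text
(array([ 88. , 390.4,  40.3]), np.float64(-3.2015186507704385))
```

{"name": "carry_out", "arguments": {"increments": [[0,[4,20,0],0],[0,[9,40,0],0],[0,[9,40,0],0],[0,[9,40,0],0],[0,[9,40,0],0],[0,[9,40,0],0],[0,[9,40,0],0],[0,[9,40,0],0]]}}

```text
time: 23.15
tool_pos: [0.5551, 0.1026, 0.1906]
ee_rot: [3.141, 0.0, 3.062]
wrist_force: [1.0, 0.1, 0.4]
width: 0.0939
finger_force: 0.0
```

{"name": "carry_out", "arguments": {"increments": [[0,[9,40,0],0],[0,[9,35,0],0],[0,[3,15.4,0],0],[0,[0,0,0],-3.2],[0,[0,0,20],0],[0,[0,0,20],0],[0,[0,0,0],0],[0,[0,0,0],0]]}}

```text
time: 23.95
tool_pos: [0.5424, 0.1912, 0.1503]
ee_rot: [-3.141, -0.001, 3.117]
wrist_force: [0.1, 0.0, 0.3]
width: 0.0944
finger_force: 0.0
```

```bash
python3 - <<'E'
from h import *
print(rel([.5428,.1914,.0195],np.degrees(3.117)-90),pose()[0]["ee_rot"])
E
```

```text
(array([ -0.5,   0.2, 130.8]), np.float64(-0.010237366298994743)) [-3.14132734e+00 -7.21348494e-04  3.11682113e+00]
```

{"name": "carry_out", "arguments": {"increments": [[0,[0,0,25],0],[0,[0,0,35],0],[0,[0,0,35],0],[0,[0,0,20],0],[0,[0,0,12],0],[0,[0,0,4],0],[0,[0,0,0],0],[0,[0,0,0],0]]}}

```text
time: 24.75
tool_pos: [0.5442, 0.1917, 0.0212]
ee_rot: [3.141, 0.003, 3.117]
wrist_force: [0.2, 0.0, 0.2]
width: 0.0941
finger_force: 0.0
```

```bash
python3 - <<'E'
from h import *
print(rel([.5428,.1914,.0188],np.degrees(3.117)-90),pose()[1])
E
```

```text
(array([ 1.4, -0.4,  2.4]), np.float64(-0.002871484332132468)) [0.54418842 0.19171973 0.02124114]
```

{"name": "carry_out", "arguments": {"increments": [[0,[0,0,0.5],0],[0,[0,0,0],0],[0,[0,0,0],0],[0,[0,0,0],0]]}}

```text
time: 25.15
tool_pos: [0.5429, 0.1915, 0.0191]
ee_rot: [3.141, 0.0, 3.117]
wrist_force: [-0.2, -0.3, -0.2]
width: 0.0938
finger_force: 0.0
```

Back at the release pose to within 0.5 mm; closing.

{"name": "carry_out", "arguments": {"increments": [[255,[0,0,0],0],[255,[0,0,0],0],[255,[0,0,0],0],[255,[0,0,0],0],[255,[0,0,0],0],[255,[0,0,0],0],[255,[0,0,0],0],[255,[0,0,0],0]]}}

```text
time: 25.95
tool_pos: [0.5428, 0.1914, 0.0188]
ee_rot: [3.142, 0.0, 3.117]
wrist_force: [0.3, 0.0, -0.2]
width: 0.0333
finger_force: 0.0
```

{"name": "carry_out", "arguments": {"increments": [[255,[0,0,0],0],[255,[0,0,0],0],[255,[0,0,0],0],[255,[0,0,0],0],[255,[0,0,0],0]]}}

```text
time: 26.45
tool_pos: [0.5428, 0.1914, 0.0188]
ee_rot: [3.141, 0.0, 3.117]
wrist_force: [-0.3, -0.1, 0.2]
width: 0.0134
finger_force: 30.0
```

{"name": "carry_out", "arguments": {"increments": [[255,[0,0,-5],0],[255,[0,0,-15],0],[255,[0,0,-30],0],[255,[0,0,-40],0],[255,[0,0,-40],0],[255,[0,0,-30],0],[255,[0,0,-8],0],[255,[0,0,0],0]]}}

```text
time: 27.25
tool_pos: [0.5435, 0.1915, 0.1886]
ee_rot: [3.141, 0.003, 3.117]
wrist_force: [-0.6, 0.5, -3.7]
width: 0.0137
finger_force: 30.0
```

```bash
python3 - <<'E'
from h import *
o=robot.get_obs();print(o["width"],o["finger_force"],o["wrist_force"],o["tool_pos"],rel([.5973,-.2183,.18],np.degrees(3.061)-90))
E
```

```text
0.013727757300994526 29.999158680438995 [-0.60651564  0.53578158 -3.73859631] [0.54345832 0.19154445 0.18857298] (array([ -63.9, -408.4,    8.4]), np.float64(3.207842381050412))
```

{"name": "carry_out", "arguments": {"increments": [[255,[-3,-20,0],0],[255,[-6,-40,0],0],[255,[-6,-40,0],0],[255,[-6,-40,0],0],[255,[-6,-40,0],0],[255,[-6,-40,0],0],[255,[-6,-40,0],0],[255,[-6,-40,0],0]]}}

```text
time: 28.05
tool_pos: [0.5788, -0.1108, 0.1831]
ee_rot: [3.14, -0.006, 3.117]
wrist_force: [0.7, 0.5, -4.1]
width: 0.0135
finger_force: 30.0
```

{"name": "carry_out", "arguments": {"increments": [[255,[-6,-40,0],0],[255,[-6,-40,0],0],[255,[-5,-20,0],0],[255,[-2,-8,0],1.6],[255,[0,0,0],1.6],[255,[0,0,0],0],[255,[0,0,0],0],[255,[0,0,0],0]]}}

```text
time: 28.85
tool_pos: [0.5969, -0.2165, 0.1872]
ee_rot: [3.141, 0.001, 3.063]
wrist_force: [-0.2, -0.0, -3.1]
width: 0.0136
finger_force: 30.0
```

```bash
python3 - <<'E'
from h import *
o=robot.get_obs();print(o["ee_rot"],o["tool_pos"],rel([.5973,-.2183,.11],np.degrees(3.061)-90))
E
```

```text
[3.14136893e+00 5.21390816e-04 3.06316252e+00] [ 0.5968898  -0.21652963  0.18720244] (array([-0.5, -1.8, 77.2]), np.float64(0.12391012072701812))
```

{"name": "carry_out", "arguments": {"increments": [[255,[-0.5,-1.8,0],0.1],[255,[0,0,15],0],[255,[0,0,25],0],[255,[0,0,22],0],[255,[0,0,12],0],[255,[0,0,5],0],[255,[0,0,0],0],[255,[0,0,0],0]]}}

```text
time: 29.65
tool_pos: [0.5977, -0.2202, 0.109]
ee_rot: [-3.141, 0.002, 3.059]
wrist_force: [-0.3, -0.5, -4.1]
width: 0.0137
finger_force: 30.0
```

{"name": "carry_out", "arguments": {"increments": [[255,[0,0,0],0],[255,[0,0,0],0]]}}

```text
time: 29.85
tool_pos: [0.5977, -0.2202, 0.1092]
ee_rot: [-3.141, 0.002, 3.059]
wrist_force: [0.7, -0.4, -3.5]
width: 0.0137
finger_force: 30.0
```

```bash
python3 - <<'E'
from h import *
o=robot.get_obs();print(o["ee_rot"],o["tool_pos"],o["wrist_force"],rel([.5973,-.2183,.0847],np.degrees(3.061)-90))
E
```

```text
[-3.14086018e+00  2.30100268e-03  3.05944177e+00] [ 0.59774669 -0.2201767   0.10915438] [ 0.72640342 -0.37422282 -3.51923796] (array([ 0.7,  1.9, 24.5]), np.float64(-0.0893766572992547))
```

{"name": "carry_out", "arguments": {"increments": [[255,[0.4,1.8,0],-0.1],[255,[0,0,0],0],[255,[0,0,0],0],[255,[0,0,0],0]]}}

```text
time: 30.25
tool_pos: [0.5968, -0.218, 0.1077]
ee_rot: [3.142, -0.0, 3.061]
wrist_force: [-0.1, 0.6, -3.8]
width: 0.0136
finger_force: 30.0
```

```bash
python3 - <<'E'
from h import *
o=robot.get_obs();print(o["ee_rot"],o["tool_pos"],o["wrist_force"],rel([.5973,-.2183,.0847],np.degrees(3.061)-90))
E
```

```text
[ 3.14150787e+00 -2.03371927e-05  3.06123535e+00] [ 0.59679952 -0.21800975  0.10774289] [-0.09284605  0.62825783 -3.82175978] (array([-0.5, -0.3, 23. ]), np.float64(0.013484657972497871))
```

{"name": "carry_out", "arguments": {"increments": [[255,[-0.4,-0.2,3],0],[255,[0,0,3],0],[255,[0,0,2],0],[255,[0,0,0],0],[255,[0,0,0],0]]}}

```text
time: 30.75
tool_pos: [0.5971, -0.2182, 0.0995]
ee_rot: [3.141, -0.0, 3.061]
wrist_force: [0.6, -0.1, -2.9]
width: 0.0135
finger_force: 30.0
```

{"name": "carry_out", "arguments": {"increments": [[255,[0,0,1.5],0],[255,[0,0,1.5],0],[255,[0,0,0],0],[255,[0,0,0],0],[255,[0,0,0],0]]}}

```text
time: 31.25
tool_pos: [0.5973, -0.2183, 0.0968]
ee_rot: [3.142, 0.0, 3.061]
wrist_force: [0.4, 0.5, -5.0]
width: 0.0132
finger_force: 30.0
```

Aligned to 0.1 mm with the pin tips entering the holes and no side force; continuing down.

{"name": "carry_out", "arguments": {"increments": [[255,[0,0,1.5],0],[255,[0,0,1.5],0],[255,[0,0,1.5],0],[255,[0,0,1.5],0],[255,[0,0,0],0],[255,[0,0,0],0]]}}

```text
time: 31.85
tool_pos: [0.5972, -0.2183, 0.0907]
ee_rot: [3.141, -0.0, 3.061]
wrist_force: [-0.0, 0.1, -4.0]
width: 0.0137
finger_force: 30.0
```

{"name": "carry_out", "arguments": {"increments": [[255,[0,0,1.5],0],[255,[0,0,1.5],0],[255,[0,0,1],0],[255,[0,0,0],0],[255,[0,0,0],0]]}}

```text
time: 32.35
tool_pos: [0.5972, -0.2183, 0.0867]
ee_rot: [3.141, -0.0, 3.061]
wrist_force: [0.1, -1.4, -3.7]
width: 0.0139
finger_force: 30.0
```

{"name": "carry_out", "arguments": {"increments": [[255,[0,0,1],0],[255,[0,0,0],0],[255,[0,0,0.7],0],[255,[0,0,0],0],[255,[0,0,0],0]]}}

```text
time: 32.85
tool_pos: [0.5972, -0.2183, 0.085]
ee_rot: [3.142, -0.0, 3.061]
wrist_force: [0.1, 0.1, -3.8]
width: 0.0138
finger_force: 30.0
```

{"name": "carry_out", "arguments": {"increments": [[255,[0,0,0.4],0],[255,[0,0,0],0],[255,[0,0,0.4],0],[255,[0,0,0],0],[255,[0,0,0],0]]}}

```text
time: 33.35
tool_pos: [0.5973, -0.2183, 0.0848]
ee_rot: [-3.141, 0.001, 3.061]
wrist_force: [-0.6, 0.5, -0.6]
width: 0.0137
finger_force: 30.0
```

The rim carries the weight at the original height of 0.0848. Releasing and rising.

{"name": "carry_out", "arguments": {"increments": [[0,[0,0,0],0],[0,[0,0,0],0],[0,[0,0,0],0],[0,[0,0,0],0],[0,[0,0,0],0],[0,[0,0,-6],0],[0,[0,0,-15],0],[0,[0,0,-25],0]]}}

```text
time: 34.15
tool_pos: [0.5963, -0.2179, 0.1298]
ee_rot: [3.14, -0.003, 3.061]
wrist_force: [0.4, 0.3, 0.1]
width: 0.0742
finger_force: 0.0
```

{"name": "carry_out", "arguments": {"increments": [[0,[0,0,-30],0],[0,[0,0,-30],0],[0,[0,30,0],0],[0,[0,45,0],0],[0,[0,45,0],0],[0,[0,45,0],0],[0,[0,30,0],0],[0,[0,0,0],0]]}}

```text
time: 34.95
tool_pos: [0.6134, -0.0198, 0.1922]
ee_rot: [3.14, 0.002, 3.067]
wrist_force: [0.2, 0.1, 0.3]
width: 0.094
finger_force: 0.0
```

```bash
python3 - <<'E'
from h import *
o=robot.get_obs();print(o["time"],o["width"],o["tool_pos"])
c=robot.get_calibration("top");im=robot.snapshot("top");i0=cv2.imread("pics/top0.png");sc=robot.snapshot("scene");s0=cv2.imread("pics/scene0.png")
for i in(i0,im):
    hsv=cv2.cvtColor(i,cv2.COLOR_BGR2HSV)
    m=((hsv[...,1]<40)&(hsv[...,2]>110)).astype(np.uint8);m[:190]=0;m[310:]=0;m[:,:355]=0;m[:,445:]=0
    m=cv2.morphologyEx(cv2.morphologyEx(m,cv2.MORPH_CLOSE,np.ones((5,5))),cv2.MORPH_OPEN,np.ones((13,13)))
    k=max(cv2.findContours(m,0,2)[0],key=cv2.contourArea)
    print(cv2.minAreaRect(np.array([onz(c,*p[0],.076)[:2] for p in k],np.float32)))
d=lambda a,b,y0,y1,x0,x1:np.mean(cv2.absdiff(a,b)[y0:y1,x0:x1].max(2)>40).round(3)
print("scene box",d(sc,s0,165,290,160,280),"phone",d(sc,s0,185,235,128,178),"cup",d(sc,s0,280,350,295,355),"bottle",d(sc,s0,190,280,505,570),"top phone",d(im,i0,235,300,448,488),"cup",d(im,i0,148,195,275,320))
E
```

```text
34.95 0.09396697323326332 [ 0.61335129 -0.01984407  0.19222365]
((0.5975505113601685, -0.2165999412536621), (0.16129416227340698, 0.2250092625617981), 85.44381713867188)
((0.5986133217811584, -0.21680140495300293), (0.1603098213672638, 0.2235969603061676), 84.97000885009766)
scene box 0.003 phone 0.0 cup 0.0 bottle 0.0 top phone 0.0 cup 0.01
```

The cover is back in its original pose to within a millimetre or so, and the phone, cup and bottle areas look unchanged. Handing in.

```bash
python3 -c "
from bench import robot
print(robot.close_job())"
```

```text
the job is handed in; nothing more can be done
None
```

The job is handed in at about 35 s: the tripped lever was pushed to its stop, the cover is back flat over both pins and released, and camera checks showed the other levers, bottle, cup and phone unmoved (the hand-in returned no verdict).

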